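# Show the carved owl to a customer on a video call

## Robot

A 6-joint arm with a two-finger parallel gripper is mounted at the origin on the work surface. World frame = base frame: x ahead of the robot, y to its left, z up, the work surface at z = 0. Lengths are in mm, angles in rad, forces in N, time in s.
With the tool pointing down it reaches from about 350 to 975 mm from the base axis. Payload 17.4 kg.
Tool frame: the origin (TCP) lies on the centre line of the jaws, within the pads' length; the fingertips stand 8 mm ahead of it and the grasp point (between the pads) lies 11 mm behind it; z points along the fingers, y is the line along which they close (so a half turn about z gives the same grasp; the last joint's range is limited). The gripper opens to 85 mm and grips with 20 to 120 N. Pads are 22 mm wide; open, the fingers measure 114 mm over their backs; the gripper's body (76 mm by 85 mm) begins 54 mm behind the grasp point. The pads swing forward as they close: fully open they stand 13 mm farther back than shut.
Start: joints at [-1.216, 0.116, 1.442, -0, 1.584, -0.038], TCP at [258.366, -623.602, 239.303] pointing down, gripper open.
Joint ranges: [-2.83, 2.83], [-0.83, 2.19], [0.07, 2.5], [-1.14, 4.28], [0.01, 3], [-2.97, 2.97]. Speed limits (rad/s): [1.89, 1.89, 2.22, 3.14, 3.14, 3.14].

## Interface

Orientations are given as a unit quaternion [w, x, y, z].
In Python, from plant import manip gives the robot as it stands.
- The arm moves only by the tool play_rows, never from a script. Its argument "deltas" is a list of rows, each an object with "rotation": the turn, a rotation vector about the world's x, y, z in degrees, a list of three; "travel": the shift along the world's x, y, z in m, a list of three; "jaw": the opening, from 0 (shut) to 1 (fully open). In form: [{"rotation": [rx, ry, rz], "travel": [dx, dy, dz], "jaw": jaw}, ...]. A call has 1 to 8 rows; each row shifts and turns the commanded pose from where the row before left it; what a row does not reach is not made up. A row lasts 1/12 s, in which the tool goes at most 41.7 mm and 7.16 degrees, less where a joint would pass 70% of its speed; a pose out of reach is approached as far as the arm can. A call with a gripper value outside its range is refused whole. The fingers move at their own pace and stop on an object; "squeeze" is the grip in N (left out, the last holds). Time passes only in rows, so rows that do not move let the fingers close. It gives the time, the measured TCP pose, the force, the opening and the grip force at its end, in the units of the state.
- manip.read_state(): the state, without advancing time (a new reading comes with each control period).
- manip.get_image(name): name is "side" or "top" or "wrist"; returns (picture, depth): 480x640x3 uint8, blue, green, red; 480x640 float32, mm along the optical axis (not along the pixel's ray), 0 where there is no reading.
- manip.calibration(name): a dict with "mtx" (3x3 intrinsics, pixels), "dist_coeffs" ([k1, k2, p1, p2, k3] as OpenCV has them; the pictures are not rectified), "R" (3x3) and "t" (3): a world point X has camera coordinates R X + t. Camera axes: x right, y down, z forward; pixel columns grow to the right and rows downward; lengths in mm; the calibration is good to about 2 mm. A picture is of the moment at which its call begins: read the wrist's pose just before it. calibration takes no time and is no camera call; for the wrist camera it gives the pose at the moment of the call.
- manip.hand_in(): hands the job in; it is judged then, once.
The state is a dict: "clock": time; "joints": joint angles; "joint_velocities": joint speeds; "effort": joint torques, N m; "tcp_pos": TCP position; "tcp_rot": TCP orientation; "ft_force": force on the tool from outside, world axes, zero at the start; "moment": the same for the moment, N m; "opening": finger opening in mm; "grip_force": force on a finger pad.
Only numpy, scipy, OpenCV 4.12 (cv2) and the standard library are available. Lean on these libraries where they do the work, as an engineer would, in place of code of your own. Each camera call takes 0.05 s, during which the arm holds its last target. There are 200 camera calls.

## Task

A carved owl stands inside the lidded wooden box on this market stall: lift the loose lid off its two pins, lay it flat in the middle of the cork mat and let go of it. Then take the owl out and hold it up for the customer on the video call: the middle of its front 15 cm straight ahead of the camera's lens, head up, its face squarely to the lens, leaning back just as much as the camera looks down. Finish while still holding the owl there, still and free in the air, and leave the camera and the other goods as they are.

Things in the scene. Friction and masses are not known exactly. Their poses are not given: they have to be found in the camera images.
- mat: Flat cork mat, 250 x 230 x 4 mm, fixed on the stall table. Origin: centre of its underside (table level); z up.
- casket: Open-topped square wooden box with dark carved bands, outside 190 x 190 x 110 mm high, walls 10 mm, floor 10 mm thick, fixed to the table. On top of its rim stand two upright pins, 7 mm across and 14 mm tall, at y = +90 and -90 mm of its own frame (x = 0). Origin: centre of its underside; z up.
- lid: Loose wooden lid lying on the box's rim: plate 210 x 210 x 8 mm, two through holes 10.5 mm across at y = +90 and -90 mm over the pins, and in the middle a round dark knob whose head is 28 mm across from 18 to 36 mm above the plate's underside (a thinner neck below). 0.25 kg. Origin: centre of the plate's underside; z up through the knob.
- owl: Loose dark wooden carved owl, 0.13 kg or so, standing on the floor of the box under the lid: foot block 50 x 50 x 10 mm, above it a straight upright body 38 mm deep (x) and 40 mm wide (y) with flat sides up to 88 mm above its underside, and on top two ear tufts up to 96 mm. Origin: centre of its underside; +z up to the head, +x forward out of its face (eyes, beak), y across its width.
- owl_front (a point): The middle of the owl's front: on the front face, 19 mm forward (+x) of and 50 mm above the owl's origin. Axes as the owl's.
- lens (a point): Centre of the lens glass of the small black video camera in the stand's fork (grey barrel 36 mm across, 25 mm long). The camera looks along this frame's -x, which slopes down 0.25 to 0.6 rad; y is level, z is the camera's own upward direction. An owl shown rightly has the same axes as this frame. A stiff friction hinge holds the camera: do not push it.
- stand: Camera stand, fixed to the table beyond the box and mat: round foot 120 mm across, slim steel post, fork at the top with the camera (60 x 66 x 50 mm) on a level pivot 320 mm up; the lens is 56 mm from the pivot. Origin: centre of its underside; the camera looks towards its -x.
- bowl: Bystander: small terracotta bowl, 90 mm across, 45 mm high. Origin: centre of its underside.
- llama: Bystander: pale wooden llama figure, about 70 x 22 mm, 93 mm high. Origin: on the table under its middle.
- bottle: Bystander: amber glass bottle, 68 mm across, 220 mm high. Origin: centre of its underside.
- jar: Bystander: green glass jar, 70 mm across, 110 mm high. Origin: centre of its underside.

How it is judged:
By the outcome, as a careful person would: the job done as asked, in the order asked, and still so for the second after the job is handed in, while the arm keeps its last pose, push and grip.
It also fails if it takes over 66 s, if anything falls off the work surface, if the arm or the gripper's body presses on something with over 40 N, if the wrist force passes 120 N, or if a joint passes its speed limit or range.

## Working session

There is one attempt and no reset: what is moved stays moved. The work goes in short steps, Python scripts to look and compute and a tool call to move; the robot and the scene stay as the last step left them, time stands still between calls to the robot, and variables do not carry over. Pictures are saved under pics/ and viewed, at most 10 in all, crops included, and the job is handed in when it is done.

Besides the shell and the picture viewer there is one more tool, called as name([rows], argument=value, ...), one row to a line, values as JSON. play_rows: Moves the arm, as the interface text tells. Its arguments: {"type":"object","properties":{"deltas":{"type":"array"},"squeeze":{"type":"number"}},"required":["deltas"]}

```bash
mkdir -p pics; ls; cat > h.py <<'E'
import numpy as np,cv2
from plant import manip
from scipy.spatial.transform import Rotation as Ro
def cloud(name,depth,cal=None):
    c=cal or manip.calibration(name)
    K=np.array(c["mtx"]);d=np.array(c["dist_coeffs"],float);R=np.array(c["R"]);t=np.array(c["t"]).ravel()
    h,w=depth.shape
    u,v=np.meshgrid(np.arange(w),np.arange(h))
    n=cv2.undistortPoints(np.stack([u,v],-1).reshape(-1,1,2).astype(float),K,d).reshape(h,w,2)
    P=np.dstack([n*depth[...,None],depth])
    W=(P-t)@R
    W[depth<=0]=np.nan
    return W
def look(*names):
    for n in names:
        c=manip.calibration(n)
        im,de=manip.get_image(n)
        yield n,im,de,cloud(n,de,c)
E
python3 - <<'E'
from h import *
for n,im,de,W in look("side","top"):
    cv2.imwrite(f"pics/{n}0.png",im); np.savez(f"{n}0.npz",im=im,de=de,W=W)
    c=manip.calibration(n);print(n,(-np.array(c["R"]).T@np.array(c["t"]).ravel()).round(), np.array(c["R"])[2].round(2),(de>0).mean())
E
```

```text
pics
side [ 236.  665. 1035.] [ 0.31 -0.6  -0.74] 0.9959212239583334
top [3.400e+02 1.000e+00 1.474e+03] [ 0.18 -0.01 -0.98] 0.9960546875
```

View pics/side0.png

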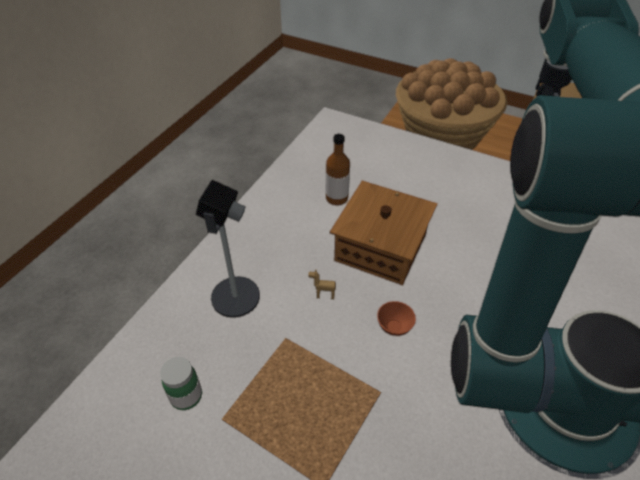

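View pics/top0.png

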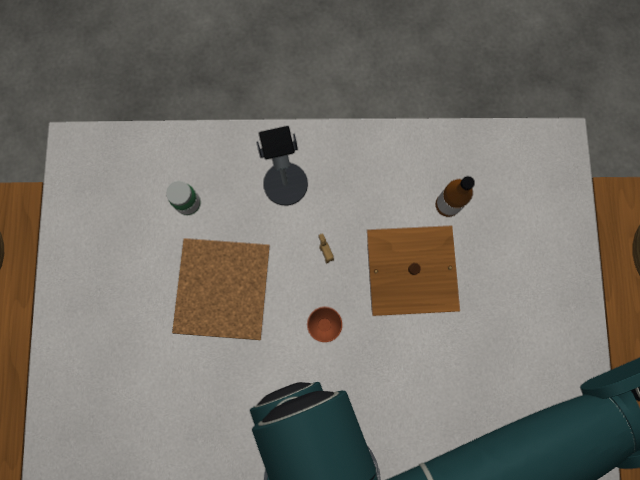

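The side view shows the lidded box at about (385,230), the mat at (300,410), and the camera at (220,205) with its grey barrel at (237,210). The top view shows the lid at (413,270) with its knob at (414,269) and pin holes at (376,271) and (450,268). The mat is at (221,289), the stand foot at (286,184) and the camera head at (277,142).

```bash
python3 - <<'E'
from h import *
T=np.load("top0.npz");S=np.load("side0.npz")
def rect(P):
    r=cv2.minAreaRect(P[:,:2].astype(np.float32)); return np.round(r[0],1),np.round(r[1],1),round(r[2],1)
for n,D in(("top",T),("side",S)):
    W=D["W"];im=D["im"].astype(int);z=W[...,2]
    hsv=cv2.cvtColor(D["im"],cv2.COLOR_BGR2HSV)
    br=(hsv[...,1]>70)&(W[...,0]>330)&(W[...,0]<800)
    def big(m):
        k,l,s,c=cv2.connectedComponentsWithStats(m.astype(np.uint8));i=1+s[1:,4].argmax();return l==i
    lid=big(br&(z>108)&(z<126)&(W[...,1]<0)); P=W[lid];print(n,"lid",rect(P),np.median(P[:,2]))
    kn=(z>140)&(z<165)&(np.hypot(*(np.moveaxis(W[...,:2],-1,0)-P[:,:2].mean(0)[:,None,None]))<40);print(" knob",W[kn].mean(0),W[kn].max(0),W[kn].min(0),kn.sum())
    mat=big(br&(abs(z)<15)&(W[...,1]>50)); P=W[mat];print(" mat",rect(P),np.median(P[:,2]))
    for nm,m in(("bowl",(z>30)&(z<60)),("llama",(z>50)&(z<100)),("jar",(z>95)&(z<125)),("bottle",(z>170)&(z<230)),("cam",(z>270)&(z<400)),("foot",(z>5)&(z<30))):
        m=m&(W[...,0]>380)&(W[...,0]<900)&(abs(W[...,1])<500)
        k,l,s,c=cv2.connectedComponentsWithStats(m.astype(np.uint8))
        for i in range(1,k):
            if s[i,4]>30: P=W[l==i];print(" ",nm,s[i],P.mean(0).round(),P.min(0).round(),P.max(0).round())
# holes in top view dark spots
print(W.shape)
W=S["W"];z=W[...,2]
cv2.imwrite("pics/camcrop.png",cv2.resize(S["im"][160:250,180:270],None,fx=6,fy=6,interpolation=cv2.INTER_CUBIC))
E
```

```text
top lid (array([ 516.1, -225.7]), array([209.6, 211.5]), 2.1) 118.21992119120497
 knob [ 516.35636969 -224.794455    146.1384758 ] [ 530.38845595 -211.74767231  153.15057279] [ 504.11757459 -238.71496443  140.05186383] 109
 mat (array([488., 257.]), array([229.7, 249. ]), 85.1) 3.9877983981598373
  bowl [178 191  22  22 100] [699. 330.  45.] [683. 314.  31.] [737. 365.  59.]
  bowl [437 193  22  22  93] [ 687. -326.   45.] [ 671. -361.   30.] [ 725. -310.   60.]
  bowl [319 242  15  20 159] [572. -18.  50.] [551. -35.  33.] [597.   0.  59.]
  bowl [307 306  35  23 206] [412. -10.  41.] [380. -53.  30.] [436.  32.  52.]
  llama [169 184  29  28 253] [701. 334.  77.] [682. 314.  51.] [746. 379. 100.]
  llama [438 189  25  24 166] [ 687. -326.   76.] [ 671. -361.   50.] [ 725. -309.  100.]
  llama [318 233  16  27 152] [586. -13.  66.] [553. -35.  50.] [615.   3.  98.]
  jar [166 181  26  24 467] [716. 349. 109.] [688. 319.  96.] [747. 381. 119.]
  jar [442 187  26  22 111] [ 686. -328.  110.] [ 672. -372.   95.] [ 723. -311.  125.]
  jar [ 367  225   93   91 7302] [ 515. -225.  118.] [
[... 3700 characters left out ...]
 115.]
  bottle [333 134  12  22 218] [ 701. -336.  201.] [ 689. -359.  170.] [ 719. -325.  222.]
  bottle [220 235  10  20 123] [762.  95. 200.] [758.  88. 170.] [771. 101. 230.]
  cam [ 195  180   51   55 1624] [751. 103. 327.] [709.  55. 273.] [794. 136. 354.]
  foot [325 192  24  14 149] [ 693. -320.   17.] [ 670. -360.    5.] [ 735. -306.   30.]
  foot [334 230  93  54 552] [ 494. -144.   19.] [ 414. -319.    5.] [ 604. -120.   30.]
  foot [ 210  276   50   41 1477] [763.  96.  11.] [705.  31.   5.] [825. 153.  29.]
  foot [379 306  26  25 359] [405. -24.  16.] [380. -47.   5.] [427.  10.  30.]
  foot [169 387  33  23 182] [694. 369.  18.] [680. 329.   5.] [730. 388.  30.]
(480, 640, 3)
```

View pics/camcrop.png

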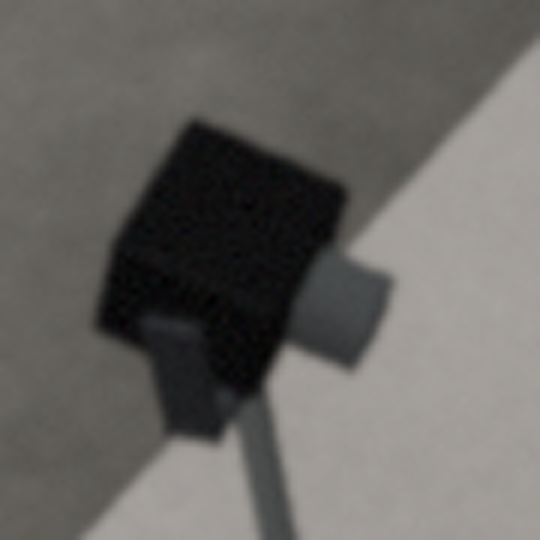

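The crop shows the black camera body at (230,250) tilted down, with the grey barrel at (340,305). Next I fit the camera axis roughly and work out the move to the knob.

```bash
cat > camfit.py <<'E'
from h import *
def fitcam(D,name):
    W=D["W"];z=W[...,2];v=D["im"].max(-1)
    m=(z>265)&(z<375)&(W[...,0]>690)&(W[...,0]<820)&(W[...,1]>30)&(W[...,1]<150)
    # normals by local differences over smoothed cloud
    blk=m&(v<35); 
    P=W[blk]
    # RANSAC top plane
    rng=np.random.default_rng(0);best=None
    for _ in range(1500):
        a=P[rng.choice(len(P),3,False)];n=np.cross(a[1]-a[0],a[2]-a[0]);L=np.linalg.norm(n)
        if L<100: continue
        n/=L; n*=np.sign(n[2])
        if n[2]<.75: continue
        q=abs((P-a[0])@n)<1.5
        if best is None or q.sum()>best.sum(): best=q
    Q=P[best];c=Q.mean(0);n=np.linalg.svd(Q-c)[2][2];n*=np.sign(n[2])
    r=cv2.minAreaRect(Q[:,:2].astype(np.float32))
    print(name,"top n",n.round(3),"pitch",np.arcsin(np.hypot(*n[:2])).round(3),"yaw",np.arctan2(-n[1],-n[0]).round(3),c.round(1),len(Q),len(P),r)
    g=m&(v>=45); 
    print(" grey",W[g].mean(0),g.sum())
if __name__=="__main__":
    for n in("top","side"): fitcam(np.load(n+"0.npz"),n)
    s=manip.read_state();R=Ro.from_quat(np.array(s["tcp_rot"])[[1,2,3,0]]).as_matrix();print(R.round(3),s["ft_force"],s["opening"],s["clock"])
    print((np.array([515.5,-224,131])-s["tcp_pos"]).round(1))
E
python3 camfit.py
```

```text
top top n [-0.358 -0.071  0.931] pitch 0.374 yaw 0.197 [758.6  88.1 343.5] 397 851 ((758.8732299804688, 88.21653747558594), (53.002769470214844, 64.80776977539062), 12.463160514831543)
 grey [737.11552911  87.16437749 320.32367285] 287
side top n [-0.326 -0.067  0.943] pitch 0.339 yaw 0.203 [756.9  92.6 341.7] 494 1174 ((757.4047241210938, 91.62486267089844), (53.59170913696289, 64.02833557128906), 14.15369987487793)
 grey [735.33739469  96.76656599 312.46232819] 363
[[ 0.924  0.383 -0.   ]
 [ 0.383 -0.924  0.001]
 [ 0.    -0.001 -1.   ]] [-0.56035569 -0.26588281  0.33678829] 85.58854493880811 0.1
[ 257.2  399.5 -107.7]
```

play_rows([
  {"rotation":[0,0,0],"travel":[0.01,0.016,0],"jaw":1},
  {"rotation":[0,0,0],"travel":[0.02,0.031,0],"jaw":1},
  {"rotation":[0,0,0],"travel":[0.02,0.031,0],"jaw":1},
  {"rotation":[0,0,0],"travel":[0.02,0.031,0],"jaw":1},
  {"rotation":[0,0,0],"travel":[0.02,0.031,0],"jaw":1},
  {"rotation":[0,0,0],"travel":[0.02,0.031,0],"jaw":1},
  {"rotation":[0,0,0],"travel":[0.02,0.031,0],"jaw":1},
  {"rotation":[0,0,0],"travel":[0.02,0.031,0],"jaw":1},
], squeeze=40)

```text
clock: 0.77
tcp_pos: [408.9, -388.9, 239.1]
tcp_rot: [-0.0, 0.981, 0.195, -0.0]
ft_force: [1.1, -0.6, -0.5]
opening: 85.5
grip_force: 0.0
```

play_rows([
  {"rotation":[0,0,0],"travel":[0.02,0.031,0],"jaw":1},
  {"rotation":[0,0,0],"travel":[0.02,0.031,0],"jaw":1},
  {"rotation":[0,0,0],"travel":[0.02,0.031,0],"jaw":1},
  {"rotation":[0,0,0],"travel":[0.02,0.031,0],"jaw":1},
  {"rotation":[0,0,0],"travel":[0.02,0.031,0],"jaw":1},
  {"rotation":[0,0,0],"travel":[0.007,0.0115,0],"jaw":1},
  {"rotation":[0,0,0],"travel":[0,0,0],"jaw":1},
  {"rotation":[0,0,0],"travel":[0,0,0],"jaw":1},
])

```text
clock: 1.43
tcp_pos: [515.5, -223.8, 239.0]
tcp_rot: [-0.0, 0.981, 0.196, -0.0]
ft_force: [-0.4, -0.3, 0.2]
opening: 85.4
grip_force: 0.0
```

```bash
python3 - <<'E'
from h import *
s=manip.read_state();print(s["tcp_pos"],s["joints"],s["clock"],s["ft_force"])
for n,im,de,W in look("wrist"):
    cv2.imwrite("pics/w1.png",im);z=W[...,2]
    lid=(z>112)&(z<123)&(abs(W[...,0]-515)<150);print(cv2.minAreaRect(W[lid][:,:2].astype(np.float32)),np.median(W[lid][:,2]))
    m=(z>138)&(z<155)&(np.hypot(W[...,0]-515,W[...,1]+224)<30)
    P=W[m];print(len(P),P.mean(0),P.min(0),P.max(0)); print(cv2.minEnclosingCircle(P[:,:2].astype(np.float32)))
    c=manip.calibration(n);R=np.array(c["R"]);print((-R.T@np.array(c["t"]).ravel()).round(),R.round(2))
E
```

```text
[ 515.45300905 -223.75902212  239.00427869] [-4.54804097e-01 -1.30647565e-01  1.68739558e+00 -2.90434914e-04
  1.58535693e+00  7.21634136e-01] 1.4333 [-0.43442286 -0.2993834   0.18481669]
((514.5598754882812, -225.44155883789062), (211.36419677734375, 211.1225128173828), 2.228931188583374) 118.05364785022806
1524 [ 515.89883157 -224.73069328  145.68555555] [ 501.08900674 -239.03530557  138.00143275] [ 529.04971327 -211.25473627  148.20549441]
((514.8541870117188, -225.04367065429688), 14.21270751953125)
[ 593. -192.  374.] [[ 0.38 -0.92  0.  ]
 [-0.87 -0.36  0.33]
 [-0.3  -0.13 -0.94]]
```

View pics/w1.png

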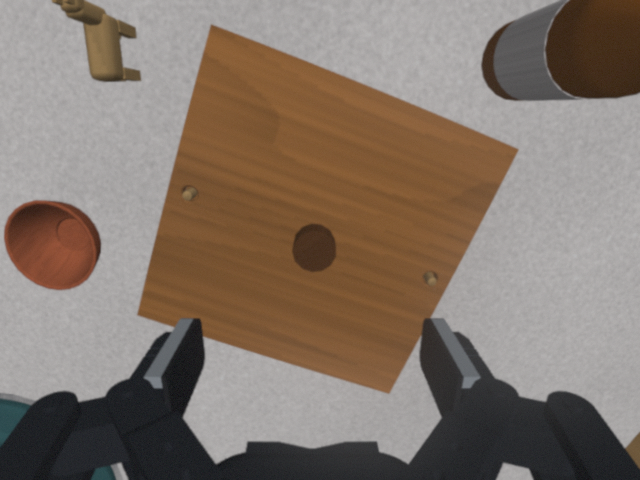

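The wrist view shows the knob at (314,247) and the pins in their holes at (190,193) and (430,278). The knob is at about (515,-225). I'll descend and grip it.

play_rows([
  {"rotation":[0,0,0],"travel":[-0.0005,-0.0012,-0.02],"jaw":1},
  {"rotation":[0,0,0],"travel":[0,0,-0.025],"jaw":1},
  {"rotation":[0,0,0],"travel":[0,0,-0.025],"jaw":1},
  {"rotation":[0,0,0],"travel":[0,0,-0.02],"jaw":1},
  {"rotation":[0,0,0],"travel":[0,0,-0.012],"jaw":0.8},
  {"rotation":[0,0,0],"travel":[0,0,-0.006],"jaw":0.6},
  {"rotation":[0,0,0],"travel":[0,0,0],"jaw":0.4},
  {"rotation":[0,0,0],"travel":[0,0,0],"jaw":0.3},
], squeeze=40)

```text
clock: 2.15
tcp_pos: [515.0, -225.9, 132.3]
tcp_rot: [0.0, 0.981, 0.195, 0.0]
ft_force: [-0.1, -0.3, -0.2]
opening: 39.0
grip_force: 0.0
```

play_rows([
  {"rotation":[0,0,0],"travel":[0,0,0],"jaw":0.2},
  {"rotation":[0,0,0],"travel":[0,0,0],"jaw":0.2},
  {"rotation":[0,0,0],"travel":[0,0,0],"jaw":0.2},
  {"rotation":[0,0,0],"travel":[0,0,0],"jaw":0.2},
])

```text
clock: 2.48
tcp_pos: [515.3, -225.7, 132.9]
tcp_rot: [0.001, 0.981, 0.195, 0.001]
ft_force: [-2.2, -1.1, 6.3]
opening: 26.5
grip_force: 39.9
```

play_rows([
  {"rotation":[0,0,0],"travel":[0,0,0.003],"jaw":0.2},
  {"rotation":[0,0,0],"travel":[0,0,0.005],"jaw":0.2},
  {"rotation":[0,0,0],"travel":[0,0,0.007],"jaw":0.2},
  {"rotation":[0,0,0],"travel":[0,0,0.01],"jaw":0.2},
  {"rotation":[0,0,0],"travel":[0,0,0.015],"jaw":0.2},
  {"rotation":[0,0,0],"travel":[0,0,0.02],"jaw":0.2},
  {"rotation":[0,0,0],"travel":[0,0,0.01],"jaw":0.2},
  {"rotation":[0,0,0],"travel":[0,0,0],"jaw":0.2},
], squeeze=60)

```text
clock: 3.15
tcp_pos: [515.7, -225.7, 204.5]
tcp_rot: [0.001, 0.981, 0.195, 0.002]
ft_force: [0.1, -0.5, -2.9]
opening: 25.9
grip_force: 59.2
```

```bash
python3 - <<'E'
from h import *
s=manip.read_state();print(s["tcp_pos"],s["ft_force"],s["opening"])
for n,im,de,W in look("wrist","side","top"):
    cv2.imwrite(f"pics/{n}2.png",im);np.savez(n+"2.npz",im=im,de=de,W=W)
    z=W[...,2];hsv=cv2.cvtColor(im,cv2.COLOR_BGR2HSV)
    m=((hsv[...,1]>90)&(z>165)&(z<215)&(abs(W[...,0]-515)<130)&(abs(W[...,1]+225)<130)).astype(np.uint8)
    m=cv2.erode(m,np.ones((3,3)))>0
    P=W[m];P=P[abs(P[:,2]-np.median(P[:,2]))<10];c=P.mean(0);nn=np.linalg.svd(P-c,full_matrices=False)[2][2];print(n,len(P),c.round(1),(nn*np.sign(nn[2])).round(3),cv2.minAreaRect(P[:,:2].astype(np.float32)))
E
```

```text
[ 515.66606475 -225.66128377  204.49464445] [ 0.11968884 -0.5046271  -2.8617235 ] 25.86296955227013
wrist 153267 [ 553.9 -209.9  189.5] [-0.003  0.004  1.   ] ((515.7040405273438, -225.66856384277344), (209.3362274169922, 210.41294860839844), 2.145888090133667)
side 4446 [ 508.8 -208.8  185.8] [-0.001  0.001  1.   ] ((514.641845703125, -220.9273681640625), (205.74273681640625, 209.7890625), 1.992658257484436)
top 2339 [ 512.1 -195.5  186.3] [0.001 0.    1.   ] ((517.7944946289062, -212.67108154296875), (187.8101348876953, 192.7889404296875), 88.96209716796875)
```

View pics/side2.png

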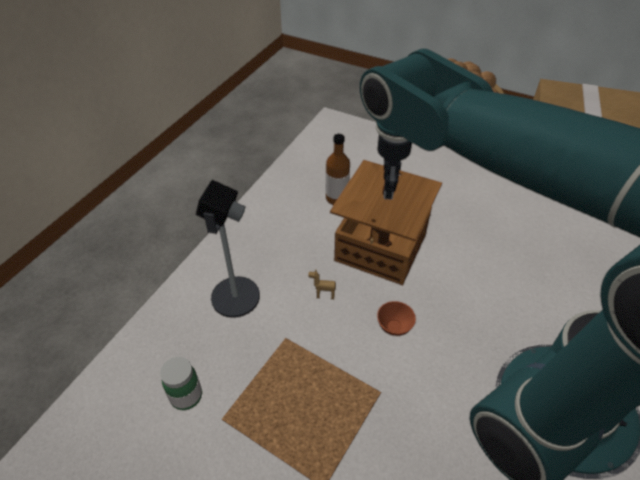

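The side view shows the lid lifted level and clear of the pins at (385,200), with the owl visible in the box at (380,238). I'll carry the lid to the mat.

play_rows([
  {"rotation":[0,0,0],"travel":[0,0.008,0],"jaw":0.2},
  {"rotation":[0,0,0],"travel":[-0.001,0.016,0],"jaw":0.2},
  {"rotation":[0,0,0],"travel":[-0.001,0.024,0],"jaw":0.2},
  {"rotation":[0,0,-0.5],"travel":[-0.002,0.03,0],"jaw":0.2},
  {"rotation":[0,0,-0.5],"travel":[-0.002,0.03,0],"jaw":0.2},
  {"rotation":[0,0,-0.5],"travel":[-0.002,0.03,0],"jaw":0.2},
  {"rotation":[0,0,-0.5],"travel":[-0.002,0.03,0],"jaw":0.2},
  {"rotation":[0,0,-0.5],"travel":[-0.002,0.03,0],"jaw":0.2},
])

```text
clock: 3.97
tcp_pos: [502.1, -25.5, 200.4]
tcp_rot: [-0.0, 0.985, 0.173, -0.001]
ft_force: [0.8, -0.2, -2.6]
opening: 25.6
grip_force: 59.3
```

play_rows([
  {"rotation":[0,0,-0.5],"travel":[-0.002,0.03,0],"jaw":0.2},
  {"rotation":[0,0,-0.5],"travel":[-0.002,0.03,0],"jaw":0.2},
  {"rotation":[0,0,-0.5],"travel":[-0.002,0.03,0],"jaw":0.2},
  {"rotation":[0,0,-0.5],"travel":[-0.002,0.03,0],"jaw":0.2},
  {"rotation":[0,0,-0.5],"travel":[-0.002,0.03,0],"jaw":0.2},
  {"rotation":[0,0,-0.5],"travel":[-0.002,0.03,0],"jaw":0.2},
  {"rotation":[0,0,-0.5],"travel":[-0.002,0.03,0],"jaw":0.2},
  {"rotation":[0,0,-0.5],"travel":[-0.001,0.03,0],"jaw":0.2},
])

```text
clock: 4.63
tcp_pos: [486.8, 214.5, 200.4]
tcp_rot: [0.0, 0.99, 0.139, -0.001]
ft_force: [0.9, -0.3, -3.1]
opening: 25.7
grip_force: 59.3
```

play_rows([
  {"rotation":[0,0,-0.5],"travel":[-0.001,0.02,-0.005],"jaw":0.2},
  {"rotation":[0,0,0],"travel":[-0.001,0.011,-0.015],"jaw":0.2},
  {"rotation":[0,0,0],"travel":[0,0.004,-0.025],"jaw":0.2},
  {"rotation":[0,0,0],"travel":[0,0,-0.03],"jaw":0.2},
  {"rotation":[0,0,0],"travel":[0,0,-0.03],"jaw":0.2},
  {"rotation":[0,0,0],"travel":[0,0,-0.02],"jaw":0.2},
  {"rotation":[0,0,0],"travel":[0,0,-0.01],"jaw":0.2},
  {"rotation":[0,0,0],"travel":[0,0,0],"jaw":0.2},
])

```text
clock: 5.3
tcp_pos: [484.3, 247.4, 63.5]
tcp_rot: [0.001, 0.991, 0.135, -0.002]
ft_force: [-0.7, 0.0, -2.0]
opening: 25.5
grip_force: 59.3
```

```bash
python3 - <<'E'
from h import *
s=manip.read_state();print(s["tcp_pos"],s["ft_force"],s["opening"],s["joints"])
for n,im,de,W in look("wrist"):
    z=W[...,2];hsv=cv2.cvtColor(im,cv2.COLOR_BGR2HSV)
    ok=(hsv[...,1]>70)&(abs(W[...,0]-490)<170)&(abs(W[...,1]-257)<170)
    m=ok&(z>35)&(z<70);P=W[m];print("lid",np.median(P[:,2]),cv2.minAreaRect(P[:,:2].astype(np.float32)))
    m=ok&(abs(z)<14);m=cv2.morphologyEx(m.astype(np.uint8),cv2.MORPH_OPEN,np.ones((5,5)))>0
    P=W[m];print("mat",np.median(P[:,2]),cv2.minAreaRect(P[:,:2].astype(np.float32)),len(P))
E
```

```text
[484.31994409 247.37811175  63.50887981] [-0.65337661  0.04935372 -1.96850909] 25.53941978343727 [ 4.25292530e-01 -6.20287891e-02  1.91553990e+00  6.25808452e-05
  1.29244885e+00  1.72523008e+00]
lid 48.20877586869633 ((484.2940673828125, 247.08901977539062), (211.4498291015625, 210.2552947998047), 85.28474426269531)
mat 3.993069052806821 ((571.514404296875, 265.326904296875), (98.14826965332031, 259.0279541015625), 28.989994049072266) 10639
```

play_rows([
  {"rotation":[0,0,0],"travel":[0.0033,0.0102,-0.01],"jaw":0.2},
  {"rotation":[0,0,0],"travel":[0,0,-0.012],"jaw":0.2},
  {"rotation":[0,0,0],"travel":[0,0,-0.008],"jaw":0.2},
  {"rotation":[0,0,0],"travel":[0,0,-0.003],"jaw":0.2},
  {"rotation":[0,0,0],"travel":[0,0,-0.001],"jaw":0.2},
  {"rotation":[0,0,0],"travel":[0,0,-0.001],"jaw":0.2},
  {"rotation":[0,0,0],"travel":[0,0,0],"jaw":0.2},
])

```text
clock: 5.93
tcp_pos: [489.3, 257.8, 31.7]
tcp_rot: [-0.0, 0.991, 0.135, 0.0]
ft_force: [0.7, 0.4, -3.3]
opening: 25.4
grip_force: 59.4
```

play_rows([
  {"rotation":[0,0,0],"travel":[-0.0013,0,-0.002],"jaw":0.2},
  {"rotation":[0,0,0],"travel":[0,0,-0.0015],"jaw":0.2},
  {"rotation":[0,0,0],"travel":[0,0,0],"jaw":0.2},
  {"rotation":[0,0,0],"travel":[0,0,0],"jaw":0.2},
])

```text
clock: 6.27
tcp_pos: [487.8, 257.9, 27.8]
tcp_rot: [0.0, 0.991, 0.135, -0.0]
ft_force: [0.3, 0.5, -3.5]
opening: 25.5
grip_force: 59.4
```

play_rows([
  {"rotation":[0,0,0],"travel":[0,0,-0.001],"jaw":0.2},
  {"rotation":[0,0,0],"travel":[0,0,0],"jaw":0.2},
  {"rotation":[0,0,0],"travel":[0,0,0],"jaw":0.2},
])

```text
clock: 6.52
tcp_pos: [488.0, 258.0, 27.1]
tcp_rot: [-0.0, 0.991, 0.135, 0.0]
ft_force: [-1.1, -0.5, 1.4]
opening: 25.6
grip_force: 59.8
```

```bash
python3 - <<'E'
from h import *
s=manip.read_state();print(s["tcp_pos"],s["ft_force"])
for n,im,de,W in look("wrist"):
    z=W[...,2];hsv=cv2.cvtColor(im,cv2.COLOR_BGR2HSV)
    ok=(hsv[...,1]>70)&(abs(W[...,0]-490)<170)&(abs(W[...,1]-257)<170)
    m=ok&(z>8)&(z<30);P=W[m];c=P.mean(0);nn=np.linalg.svd(P-c,full_matrices=False)[2][2];print("lid",np.median(P[:,2]),nn)
E
```

```text
[488.0124006  257.97179961  27.10192882] [-1.11241523 -0.5488487   1.41187402]
lid 12.02241100084342 [0.00117494 0.00102836 0.99999878]
```

play_rows([
  {"rotation":[0,0,0],"travel":[0,0,0],"jaw":0.6},
  {"rotation":[0,0,0],"travel":[0,0,0],"jaw":0.8},
  {"rotation":[0,0,0],"travel":[0,0,0],"jaw":0.9},
  {"rotation":[0,0,0],"travel":[0,0,0],"jaw":0.9},
  {"rotation":[0,0,0],"travel":[0,0,0.01],"jaw":0.9},
  {"rotation":[0,0,0],"travel":[0,0,0.02],"jaw":0.9},
  {"rotation":[0,0,0],"travel":[0,0,0.03],"jaw":0.9},
  {"rotation":[0,0,0],"travel":[0,0,0.04],"jaw":0.9},
])

```text
clock: 7.23
tcp_pos: [486.8, 257.4, 126.5]
tcp_rot: [0.001, 0.991, 0.135, -0.002]
ft_force: [0.3, -0.1, 0.4]
opening: 77.2
grip_force: 0.0
```

play_rows([
  {"rotation":[0,0,0],"travel":[0,0,0.04],"jaw":0.9},
  {"rotation":[0,0,0],"travel":[0,0,0.04],"jaw":0.9},
  {"rotation":[0,0,0],"travel":[0.006,-0.01,0.03],"jaw":0.9},
  {"rotation":[0.9,-3.4,0],"travel":[0.012,-0.016,0.02],"jaw":0.9},
  {"rotation":[1.6,-5.7,0],"travel":[0.013,-0.017,0.02],"jaw":0.9},
  {"rotation":[1.6,-5.7,0],"travel":[0.014,-0.018,0.02],"jaw":0.9},
  {"rotation":[1.6,-5.7,0],"travel":[0.014,-0.018,0.02],"jaw":0.9},
  {"rotation":[1.6,-5.7,0],"travel":[0.014,-0.018,0.02],"jaw":0.9},
])

```text
clock: 7.9
tcp_pos: [561.0, 160.1, 339.6]
tcp_rot: [-0.032, 0.962, 0.131, 0.236]
ft_force: [1.1, 0.2, 0.1]
opening: 77.1
grip_force: 0.0
```

play_rows([
  {"rotation":[1.6,-5.7,0],"travel":[0.014,-0.018,0.025],"jaw":0.9},
  {"rotation":[1.6,-5.7,0],"travel":[0.014,-0.018,0.025],"jaw":0.9},
  {"rotation":[1.6,-5.7,0],"travel":[0.014,-0.018,0.025],"jaw":0.9},
  {"rotation":[1.4,-5,0],"travel":[0.014,-0.017,0.02],"jaw":0.9},
  {"rotation":[0,0,0],"travel":[0,0,0],"jaw":0.9},
  {"rotation":[0,0,0],"travel":[0,0,0],"jaw":0.9},
])

```text
clock: 8.4
tcp_pos: [616.3, 88.8, 432.7]
tcp_rot: [-0.058, 0.898, 0.121, 0.42]
ft_force: [0.7, 0.2, -0.7]
opening: 76.8
grip_force: 0.0
```

```bash
python3 - <<'E'
from h import *
s=manip.read_state();print(s["tcp_pos"],s["tcp_rot"],s["joints"])
for n,im,de,W in look("wrist","top","side"):
    if n=="wrist":cv2.imwrite("pics/w3.png",im)
    np.savez(n+"3.npz",im=im,de=de,W=W)
    z=W[...,2];hsv=cv2.cvtColor(im,cv2.COLOR_BGR2HSV)
    ok=(hsv[...,1]>70)&(abs(W[...,0]-490)<170)&(abs(W[...,1]-257)<170)
    m=ok&(z>8.5)&(z<20);m=cv2.morphologyEx(m.astype(np.uint8),cv2.MORPH_OPEN,np.ones((9,9)))>0;P=W[m];
    if len(P): print(n,"lid",np.median(P[:,2]),cv2.minAreaRect(P[:,:2].astype(np.float32)))
from camfit import fitcam
for n in("wrist","side"):
    try: fitcam(np.load(n+"3.npz"),n)
    except Exception as e: print(n,e)
E
```

```text
[616.34835279  88.81399519 432.72450005] [-0.0575493   0.89756679  0.12119201  0.41996956] [ 0.0135667  -0.48316231  1.81374807  0.23945245  0.96558792  1.26806895]
wrist lid 11.890969739886497 ((539.2609252929688, 253.45999145507812), (44.30706024169922, 186.2728729248047), 31.057405471801758)
side lid 11.425559357631954 ((467.3056945800781, 291.7437744140625), (232.9349365234375, 113.80290222167969), 32.83578109741211)
wrist top n [-0.33  -0.075  0.941] pitch 0.345 yaw 0.223 [771.   83.8 347.6] 136 137 ((764.84716796875, 87.658935546875), (34.448463439941406, 53.31276321411133), 13.368217468261719)
 grey [736.55480957  86.81892198 322.35731182] 4097
side top n [-0.335 -0.076  0.939] pitch 0.351 yaw 0.222 [756.2  92.3 341.6] 472 1104 ((756.4977416992188, 92.37997436523438), (53.020999908447266, 64.81591033935547), 11.879698753356934)
 grey [736.50119371  97.84834319 312.17361439] 378
```

View pics/w3.png

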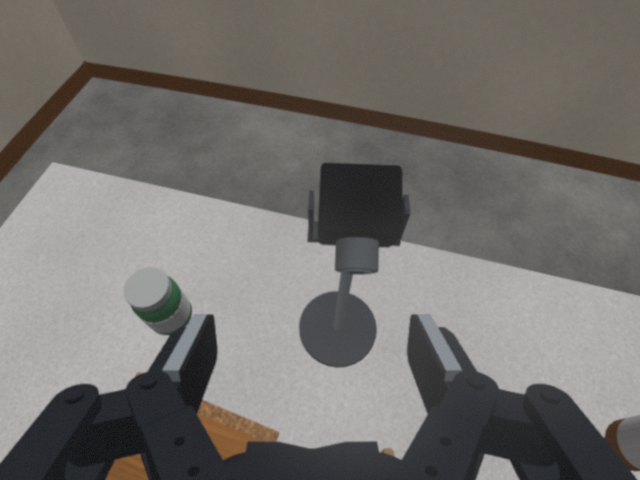

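The wrist view shows the camera's top face at columns 322–400, rows 168–236, the barrel at columns 337–377, rows 240–270, and the stand foot at (338,328). I'll fit the lens frame from this view.

```bash
python3 - <<'E'
from h import *
from scipy.optimize import least_squares
D=np.load("wrist3.npz");W=D["W"];im=D["im"]
P=W[176:228,328:396].reshape(-1,3);P=P[np.isfinite(P[:,0])]
for _ in range(3):
    c=P.mean(0);n=np.linalg.svd(P-c,full_matrices=False)[2][2];n*=np.sign(n[2]);P=P[abs((P-c)@n)<2]
print("top n",n,"pitch",np.arcsin(np.hypot(n[0],n[1])),"yaw",np.arctan2(-n[1],-n[0]),c,len(P))
# full top face outline in plane
T=W[150:250,300:420].reshape(-1,3);g=(abs((T-c)@n)<2.5)
T=T[g]
f0=np.array([n[2],0,-n[0]]);ex=np.array([1,0,0])-n[0]*n;ex/=np.linalg.norm(ex);ey=np.cross(n,ex)
q=np.stack([(T-c)@ex,(T-c)@ey],1).astype(np.float32);r=cv2.minAreaRect(q);print("rect",r,(c+r[0][0]*ex+r[0][1]*ey))
# barrel: cylinder r=18, axis direction x=(cos p cos y, cos p sin y, sin p)
B=W[247:266,342:373].reshape(-1,3);B=B[np.isfinite(B[:,0])&(B[:,2]>270)];print(len(B),B.min(0),B.max(0))
def res(v,fix=None):
    p,y=v[2:4];a=np.array([np.cos(p)*np.cos(y),np.cos(p)*np.sin(y),np.sin(p)])
    o=np.array([715,v[0],v[1]]);d=B-o;d=d-np.outer(d@a,a)
    return np.r_[np.linalg.norm(d,axis=1)-18,(np.array([p,y])-[p0,y0])*300]
p0=np.arcsin(np.hypot(n[0],n[1]));
for y0 in(.2,np.arctan2(-n[1],-n[0])):
    s=least_squares(res,[88,300,p0,y0],loss="soft_l1");v=s.x
    p,y=v[2:4];a=np.array([np.cos(p)*np.cos(y),np.cos(p)*np.sin(y),np.sin(p)])
    t=(W[236:280,340:375].reshape(-1,3)-[715,v[0],v[1]]);dd=t-np.outer(t@a,a);ok=np.linalg.norm(dd,axis=1)<21
    print("cyl",v,np.abs(s.fun).mean(),"front s pct",np.nanpercentile((t@a)[ok],[0,1,3,10]))
for nn in("wrist","top","side"):
    D2=np.load(nn+("3.npz" if nn!="top" else "0.npz"));V=D2["W"];z=V[...,2];v=D2["im"].max(-1)
    m=(z>3)&(z<30)&(v<90)&(np.hypot(V[...,0]-763,V[...,1]-92)<75);Q=V[m]
    print(nn,"foot",cv2.minEnclosingCircle(Q[:,:2].astype(np.float32)),np.median(Q[:,2]),cv2.fitEllipse(cv2.convexHull(Q[:,:2].astype(np.float32))))
E
```

```text
top n [-0.3283642  -0.07215593  0.9417911 ] pitch 0.3428776617338995 yaw 0.21630571576212132 [754.86526109  86.68541796 342.20199383] 3512
rect ((2.5776023864746094, 1.2401199340820312), (59.30970001220703, 65.45048522949219), 13.426433563232422) [757.2999385   87.85725672 343.14064785]
585 [710.53227031  67.43143817 313.95214157] [729.38949392  93.68246911 324.47730239]
cyl [7.86666088e+01 3.00732858e+02 3.42336117e-01 2.00108828e-01] 0.49726623174327994 front s pct [-1.42828826 -1.19313281 -0.93541837  0.07660659]
cyl [7.85040793e+01 3.00723414e+02 3.42282338e-01 2.16179047e-01] 0.4978686000512886 front s pct [-1.39816913 -1.16115093 -0.84257159  0.02651063]
wrist foot ((764.4910888671875, 89.42752075195312), 58.91883087158203) 12.003634900859558 ((764.2847290039062, 89.29320526123047), (115.22377014160156, 117.1723861694336), 97.83560180664062)
top foot ((765.8904418945312, 89.23583984375), 59.08000564575195) 12.391357736171079 ((765.94384765625, 89.30936431884766), (116.4435806274414, 117.65767669677734), 66.23351287841797)
side foot ((764.3176879882812, 92.54483032226562), 60.11373519897461) 10.547526193509128 ((764.3252563476562, 92.71397399902344), (116.05392456054688, 119.31005859375), 42.302059173583984)
```

Lens fit: pitch 0.343, yaw 0.215, centre about (713.5, 78.5, 300.8). The barrel cylinder fit and the pivot-plus-56 mm estimate agree to about 1 mm. Next is the box.

play_rows([
  {"rotation":[-0.9,3.4,0],"travel":[-0.005,-0.015,-0.005],"jaw":0.9},
  {"rotation":[-1.6,5.7,0],"travel":[-0.01,-0.03,-0.017],"jaw":0.9},
  {"rotation":[-1.6,5.7,0],"travel":[-0.01,-0.03,-0.017],"jaw":0.9},
  {"rotation":[-1.6,5.7,0],"travel":[-0.01,-0.03,-0.017],"jaw":0.9},
  {"rotation":[-1.6,5.7,0],"travel":[-0.01,-0.03,-0.017],"jaw":0.9},
  {"rotation":[-1.6,5.7,0],"travel":[-0.01,-0.03,-0.017],"jaw":0.9},
  {"rotation":[-1.6,5.7,0],"travel":[-0.01,-0.03,-0.017],"jaw":0.9},
  {"rotation":[-1.6,5.7,0],"travel":[-0.01,-0.03,-0.017],"jaw":0.9},
])

```text
clock: 9.22
tcp_pos: [541.2, -135.7, 307.4]
tcp_rot: [-0.006, 0.99, 0.135, 0.042]
ft_force: [0.7, -0.4, 0.5]
opening: 77.0
grip_force: 0.0
```

play_rows([
  {"rotation":[-1.4,5,0],"travel":[-0.01,-0.03,-0.017],"jaw":1},
  {"rotation":[0,0,0],"travel":[-0.01,-0.03,-0.017],"jaw":1},
  {"rotation":[0,0,0],"travel":[-0.006,-0.025,-0.01],"jaw":1},
  {"rotation":[0,0,0],"travel":[0,-0.004,-0.005],"jaw":1},
  {"rotation":[0,0,0],"travel":[0,0,0],"jaw":1},
  {"rotation":[0,0,0],"travel":[0,0,0],"jaw":1},
])

```text
clock: 9.72
tcp_pos: [516.1, -223.3, 258.7]
tcp_rot: [-0.0, 0.991, 0.135, -0.0]
ft_force: [-0.3, -0.2, -0.0]
opening: 85.4
grip_force: 0.0
```

```bash
python3 - <<'E'
from h import *
s=manip.read_state();print(s["tcp_pos"],s["tcp_rot"],s["joints"],s["clock"])
for n,im,de,W in look("wrist","top"):
    np.savez(n+"4.npz",im=im,de=de,W=W)
    z=W[...,2];
    if n=="wrist":cv2.imwrite("pics/w4.png",im)
    else:
        hsv=cv2.cvtColor(im,cv2.COLOR_BGR2HSV)
        m=(hsv[...,1]>70)&(abs(W[...,0]-490)<170)&(abs(W[...,1]-257)<170)&(z>8.5)&(z<22);m=cv2.morphologyEx(m.astype(np.uint8),cv2.MORPH_OPEN,np.ones((9,9)))>0;P=W[m];print("lid",np.median(P[:,2]),cv2.minAreaRect(P[:,:2].astype(np.float32)))
    b=(abs(W[...,0]-515)<80)&(abs(W[...,1]+225)<80)
    m=b&(z>84)&(z<115);P=W[m];print(n,len(P));
    if len(P)>10: print("owl top",P.mean(0),P[:,2].max(),cv2.minAreaRect(P[:,:2].astype(np.float32)))
    m=b&(z>93)&(z<115);P=W[m];
    if len(P)>10: print("ears",P.mean(0),len(P),cv2.minAreaRect(P[:,:2].astype(np.float32)))
E
```

```text
[ 516.11190457 -223.25549972  258.70112446] [-1.45294930e-04  9.90880889e-01  1.34739733e-01 -4.97225951e-04] [-4.53473532e-01 -1.33864234e-01  1.65865445e+00 -3.10794989e-04
  1.61779087e+00  8.47006721e-01] 9.7167
wrist 2450
owl top [ 525.73996935 -229.23176027   98.11203377] 108.01522504312996 ((524.0529174804688, -229.85121154785156), (39.464759826660156, 40.939117431640625), 61.99199295043945)
ears [ 524.58487484 -229.18249434   99.01301075] 2240 ((523.2017211914062, -229.384033203125), (39.369991302490234, 38.12858200073242), 62.31675338745117)
lid nan ((0.0, 0.0), (0.0, 0.0), 0.0)
top 109
owl top [ 513.48801249 -231.8523109    97.10372108] 108.97122461278924 ((518.912353515625, -232.51011657714844), (27.874980926513672, 31.465707778930664), 62.139217376708984)
ears [ 514.54059289 -232.4203459    98.91862467] 89 ((519.040283203125, -232.76405334472656), (27.441871643066406, 29.678327560424805), 58.975616455078125)
  return _methods._mean(a, axis=axis, dtype=dtype,
  ret = ret.dtype.type(ret / rcount)
```

View pics/w4.png

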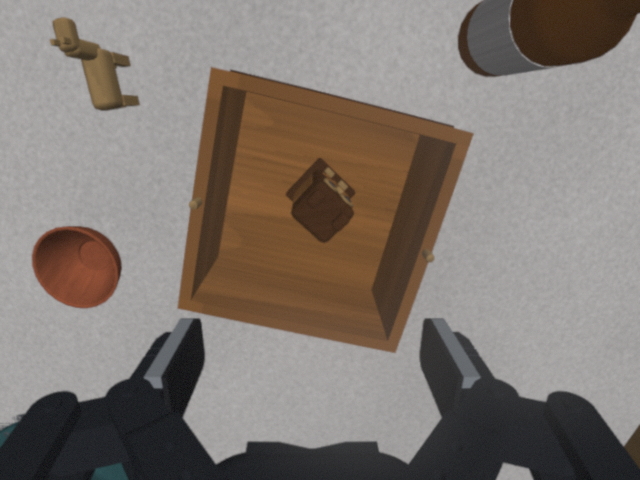

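The wrist view shows the owl at about (322,205), with its pale eyes and beak on the upper-right side at (338,183). Next I confirm the heading and centre.

```bash
python3 - <<'E'
from h import *
D=np.load("wrist4.npz");W=D["W"];im=D["im"];z=W[...,2]
m=np.zeros(z.shape,bool);m[150:250,280:365]=1
top=m&(z>95)&(z<101.5);P=W[top];print(len(P),np.median(P[:,2]))
for k in(1,3):
    q=cv2.erode(cv2.morphologyEx(top.astype(np.uint8),cv2.MORPH_CLOSE,np.ones((5,5))),np.ones((k,k)))>0
    P=W[q&(z>90)&(z<108)];print(cv2.minAreaRect(P[:,:2].astype(np.float32)),P[:,:2].mean(0))
v=im.max(-1);lt=m&(v>105)&(z>20)&(z<108);
print("light",lt.sum(),np.median(W[lt],0))
d=np.median(W[lt],0)[:2]-[523.7,-229.6];print(np.degrees(np.arctan2(d[1],d[0])),np.hypot(*d))
ear=m&(z>103);print("ears",ear.sum(),W[ear].mean(0))
E
```

```text
1680 97.81320985075334
((523.2310791015625, -229.50245666503906), (38.73667907714844, 37.02075958251953), 62.43135452270508) [ 523.04114248 -228.64066362]
((523.53271484375, -229.33937072753906), (36.449581146240234, 34.658416748046875), 62.07847595214844) [ 522.38024891 -228.80971799]
light 224 [ 541.3134605  -240.21729611   47.37819641]
-31.081339177998714 20.56601486474238
ears 413 [ 528.73224818 -232.02038305  105.62845336]
```

play_rows([
  {"rotation":[0,0,-5],"travel":[0.0012,-0.001,-0.01],"jaw":1},
  {"rotation":[0,0,-6.5],"travel":[0.0012,-0.001,-0.02],"jaw":1},
  {"rotation":[0,0,-6.5],"travel":[0.0012,-0.001,-0.02],"jaw":1},
  {"rotation":[0,0,-6.5],"travel":[0.0012,-0.001,-0.02],"jaw":1},
  {"rotation":[0,0,-6.5],"travel":[0.0012,-0.001,-0.02],"jaw":1},
  {"rotation":[0,0,-6.5],"travel":[0.0012,-0.0011,-0.02],"jaw":1},
  {"rotation":[0,0,-5.8],"travel":[0,0,-0.01],"jaw":1},
  {"rotation":[0,0,0],"travel":[0,0,0],"jaw":1},
])

```text
clock: 10.48
tcp_pos: [522.7, -228.8, 137.0]
tcp_rot: [-0.0, 0.97, -0.242, -0.001]
ft_force: [0.9, -1.0, -0.8]
opening: 85.4
grip_force: 0.0
```

```bash
python3 - <<'E'
from h import *
s=manip.read_state();R=Ro.from_quat(np.array(s["tcp_rot"])[[1,2,3,0]]).as_matrix()
print(s["tcp_pos"],s["joints"],np.degrees(np.arctan2(R[1,0],R[0,0])),R[2])
for n,im,de,W in look("wrist"):
    z=W[...,2];b=(abs(W[...,0]-523)<60)&(abs(W[...,1]+229)<60)
    top=b&(z>94)&(z<109)&(im.max(-1)<110)
    k,l,st,c=cv2.connectedComponentsWithStats(top.astype(np.uint8));i=1+st[1:,4].argmax();P=W[l==i];print(st[i],cv2.minAreaRect(P[:,:2].astype(np.float32)))
E
```

```text
[ 522.74232946 -228.83746158  136.96031278] [-4.57193991e-01 -6.31229342e-02  1.79148415e+00 -2.85384278e-04
  1.41598150e+00  1.60309972e+00] -28.04361982725802 [-2.73953288e-03  3.70523152e-04 -9.99996179e-01]
[ 273  248   80   68 5045] ((523.7299194335938, -230.1680145263672), (39.29946517944336, 36.61693572998047), 62.01033020019531)
```

play_rows([
  {"rotation":[0,0,0],"travel":[0.0008,-0.0008,-0.015],"jaw":1},
  {"rotation":[0,0,0],"travel":[0,0,-0.02],"jaw":1},
  {"rotation":[0,0,0],"travel":[0,0,-0.02],"jaw":1},
  {"rotation":[0,0,0],"travel":[0,0,-0.017],"jaw":1},
  {"rotation":[0,0,0],"travel":[0,0,-0.01],"jaw":1},
  {"rotation":[0,0,0],"travel":[0,0,0],"jaw":0.8},
  {"rotation":[0,0,0],"travel":[0,0,0],"jaw":0.65},
  {"rotation":[0,0,0],"travel":[0,0,0],"jaw":0.55},
], squeeze=40)

```text
clock: 11.2
tcp_pos: [524.6, -231.2, 58.5]
tcp_rot: [0.0, 0.971, -0.24, 0.001]
ft_force: [0.0, 0.3, -0.7]
opening: 51.7
grip_force: 0.0
```

play_rows([
  {"rotation":[0,0,0],"travel":[0,0,0],"jaw":0.5},
  {"rotation":[0,0,0],"travel":[0,0,0],"jaw":0.45},
  {"rotation":[0,0,0],"travel":[0,0,0],"jaw":0.35},
  {"rotation":[0,0,0],"travel":[0,0,0],"jaw":0.35},
  {"rotation":[0,0,0],"travel":[0,0,0],"jaw":0.35},
  {"rotation":[0,0,0],"travel":[0,0,0],"jaw":0.35},
])

```text
clock: 11.7
tcp_pos: [524.5, -231.2, 58.4]
tcp_rot: [0.0, 0.971, -0.24, 0.001]
ft_force: [0.5, 1.5, 6.4]
opening: 39.9
grip_force: 40.4
```

play_rows([
  {"rotation":[0,0,0],"travel":[0,0,0],"jaw":0.3},
  {"rotation":[0,0,0],"travel":[0,0,0.004],"jaw":0.3},
  {"rotation":[0,0,0],"travel":[0,0,0.01],"jaw":0.3},
  {"rotation":[0,0,0],"travel":[0,0,0.02],"jaw":0.3},
  {"rotation":[0,0,0],"travel":[0,0,0.03],"jaw":0.3},
  {"rotation":[0,0,0],"travel":[0,0,0.03],"jaw":0.3},
  {"rotation":[0,0,0],"travel":[0,0,0.03],"jaw":0.3},
  {"rotation":[0,0,0],"travel":[0,0,0.03],"jaw":0.3},
], squeeze=60)

```text
clock: 12.37
tcp_pos: [523.6, -230.9, 213.4]
tcp_rot: [0.0, 0.971, -0.24, 0.0]
ft_force: [1.3, -0.6, -2.5]
opening: 39.6
grip_force: 60.5
```

play_rows([
  {"rotation":[0,0,0],"travel":[0,0,0.025],"jaw":0.3},
  {"rotation":[0,0,0],"travel":[0,0,0.01],"jaw":0.3},
  {"rotation":[0,0,0],"travel":[0,0,0],"jaw":0.3},
  {"rotation":[0,0,0],"travel":[0,0,0],"jaw":0.3},
])

```text
clock: 12.7
tcp_pos: [523.7, -230.9, 245.2]
tcp_rot: [0.0, 0.971, -0.24, -0.0]
ft_force: [-0.1, -0.5, -2.0]
opening: 39.5
grip_force: 60.5
```

```bash
python3 - <<'E'
from h import *
s=manip.read_state();print(s["tcp_pos"],s["ft_force"],s["moment"],s["opening"]);p=s["tcp_pos"]
R=Ro.from_quat(np.array(s["tcp_rot"])[[1,2,3,0]]).as_matrix();print(R.round(4))
for n,im,de,W in look("wrist","side","top"):
    np.savez(n+"5.npz",im=im,de=de,W=W)
    if n=="side":
        c=im[120:290,290:460];cv2.imwrite("pics/s5.png",cv2.resize(c,None,fx=3,fy=3))
        continue
    if n=="wrist":
        L=(W-p)@R  # tool coords
        np.save("L5.npy",L); cv2.imwrite("pics/w5.png",im)
        m=(abs(L[...,0])<60)&(abs(L[...,1])<19)&(L[...,2]>-60)&(L[...,2]<60)
        P=L[m];h=np.histogram(P[:,2],20);print(len(P),h[0],h[1].round())
        # front face: points, z -30..35
        f=m&(L[...,2]>-30)&(L[...,2]<35)&(L[...,0]>5)&(abs(L[...,1])<17)
        A=L[f];g=np.c_[A[:,1:],np.ones(len(A))];co=np.linalg.lstsq(g,A[:,0],rcond=None)[0]
        for _ in range(3):
            r=A[:,0]-g@co;k=abs(r)<1.5;co=np.linalg.lstsq(g[k],A[k,0],rcond=None)[0]
        print("front x=a y+b z+c",co,k.sum(),len(A))
        t=m&(abs(L[...,0])<16)&(abs(L[...,1])<14);print("top z",np.percentile(L[t][:,2],[1,5,25,50]))
    z=W[...,2];hsv=cv2.cvtColor(im,cv2.COLOR_BGR2HSV)
    if n=="top":
        m=(hsv[...,1]>70)&(abs(W[...,0]-490)<170)&(abs(W[...,1]-257)<170)&(z>8.5)&(z<25);m=cv2.morphologyEx(m.astype(np.uint8),cv2.MORPH_OPEN,np.ones((5,5)))>0;P=W[m];print("lid",np.median(P[:,2]),cv2.minAreaRect(P[:,:2].astype(np.float32)))
E
```

```text
[ 523.73956657 -230.94677715  245.19987152] [-0.10233599 -0.52941486 -1.95865642] [-0.02778881  0.01016935 -0.03872451] 39.489586881551055
[[ 8.844e-01 -4.668e-01 -3.000e-04]
 [-4.668e-01 -8.844e-01 -2.000e-04]
 [-2.000e-04  3.000e-04 -1.000e+00]]
22023 [ 191   24 2683 6975 2603 1433 1129  795  431  589  639  615  487  485
  400  393  337  620  967  227] [-60. -55. -49. -44. -39. -33. -28. -22. -17. -12.  -6.  -1.   4.  10.
  15.  20.  26.  31.  36.  42.  47.]
front x=a y+b z+c [-1.01257212e-03 -2.71487748e-02  1.75002334e+01] 5990 6842
top z [-48.22861644 -47.64172881 -40.52428469 -39.69708892]
lid 12.583819012203513 ((488.1892395019531, 258.88128662109375), (204.69773864746094, 205.18040466308594), 85.98748016357422)
```

View pics/w5.png

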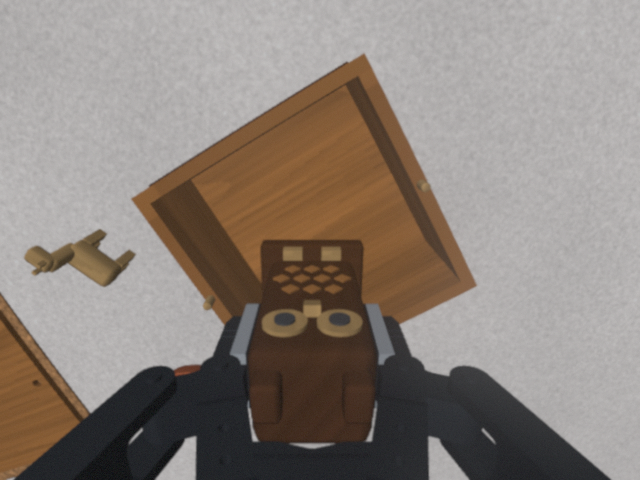

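The wrist view shows the owl held upright with its face towards the wrist camera: eyes at (285,322) and (339,322), foot at (312,245). I'll refine its pose in the tool frame and compute the final move.

```bash
cat > tgt.py <<'E'
from h import *
p,y=.343,.215
x=np.array([np.cos(p)*np.cos(y),np.cos(p)*np.sin(y),np.sin(p)]);yy=np.array([-np.sin(y),np.cos(y),0]);zz=np.cross(x,yy)
lens=np.array([713.5,78.5,300.8]);F=lens-150*x
def go(xf,zo,tilt=0.):  # front x at mid height, tool z of mid-front; tilt=owl lean in tool
    s=manip.read_state();R=Ro.from_quat(np.array(s["tcp_rot"])[[1,2,3,0]])
    # tool axes wanted: X=x,Y=-yy,Z=-zz
    Rt=Ro.from_matrix(np.c_[x,-yy,-zz])*Ro.from_euler("y",-tilt)
    tcp=F-Rt.apply([xf,0,zo])
    print("target tcp",tcp.round(1),"move",(tcp-s["tcp_pos"]).round(1),"rotvec",np.degrees((Rt*R.inv()).as_rotvec()).round(2),"yaw-then-tilt: yaw",np.degrees((Ro.from_rotvec([0,0,0])).as_rotvec()))
    return tcp,Rt
E
python3 - <<'E'
from tgt import *
L=np.load("L5.npy")
def fit(m,dep,ind,tol=1.):
    A=L[m];g=np.c_[A[:,ind],np.ones(len(A))];k=np.ones(len(A),bool)
    for _ in range(6):
        co=np.linalg.lstsq(g[k],A[k,dep],rcond=None)[0];k=abs(A[:,dep]-g@co)<tol
    return co.round(4),k.sum()
b=(abs(L[...,1])<16)
for z0,z1 in((-14,30),(-5,30),(-35,30)):
    print("front",z0,fit(b&(L[...,2]>z0)&(L[...,2]<z1)&(L[...,0]>10)&(L[...,0]<25),0,[1,2]))
print("top",fit((abs(L[...,0])<14)&(abs(L[...,1])<14)&(abs(L[...,2]+40)<4),2,[0,1]))
f=b&(L[...,2]>34)&(L[...,2]<42)&(L[...,0]>15)&(L[...,0]<30);print("foot top",np.median(L[f],0),np.percentile(L[f][:,0],[50,90,98]))
e=b&(L[...,2]<-20)&(L[...,2]>-50);print("head x range",np.percentile(L[e][:,0],[1,99]))
for zc in range(-35,45,8):
    k=b&(abs(L[...,2]-zc)<2)&(L[...,0]>5)&(L[...,0]<30);print(zc,k.sum(),np.percentile(L[k][:,0],[10,50,90]).round(1) if k.sum() else "")
go(18,-1.7)
E
```

```text
front -14 (array([-1.00000e-03,  2.20000e-03,  1.71386e+01]), np.int64(3478))
front -5 (array([-1.00000e-03, -4.00000e-04,  1.71814e+01]), np.int64(2675))
front -35 (array([ 7.0000e-04, -5.7000e-03,  1.7229e+01]), np.int64(5112))
top (array([ 6.40000e-03,  2.00000e-04, -3.95735e+01]), np.int64(4874))
foot top [21.65756099 -0.16497667 38.45223255] [21.65756099 22.88873182 23.20655775]
head x range [-17.1846686   19.99515942]
-35 1116 [16.  16.9 17.6]
-27 868 [17.4 18.8 19.8]
-19 504 [17.8 18.9 20.2]
-11 386 [16.7 17.1 17.7]
-3 411 [16.6 17.  17.4]
5 279 [16.7 17.2 17.8]
13 289 [16.8 17.5 17.9]
21 317 [16.7 17.2 17.8]
29 233 [16.6 16.9 17.3]
37 505 [16.2 20.4 22.3]
target tcp [559.5  44.9 242.7] move [ 36.1 275.7  -1.1] rotvec [ -2.71 -20.03  39.75] yaw-then-tilt: yaw [0. 0. 0.]
```

play_rows([
  {"rotation":[-0.14,-1.0,1.99],"travel":[0.0015,0.012,0],"jaw":0.3},
  {"rotation":[-0.27,-2.0,3.97],"travel":[0.003,0.024,0],"jaw":0.3},
  {"rotation":[-0.27,-2.0,3.97],"travel":[0.004,0.028,0],"jaw":0.3},
  {"rotation":[-0.27,-2.0,3.97],"travel":[0.004,0.028,0],"jaw":0.3},
  {"rotation":[-0.27,-2.0,3.97],"travel":[0.004,0.028,0],"jaw":0.3},
  {"rotation":[-0.27,-2.0,3.97],"travel":[0.004,0.028,0],"jaw":0.3},
  {"rotation":[-0.27,-2.0,3.97],"travel":[0.004,0.028,0],"jaw":0.3},
  {"rotation":[-0.27,-2.0,3.97],"travel":[0.004,0.028,0],"jaw":0.3},
])

```text
clock: 13.52
tcp_pos: [551.9, -25.0, 244.9]
tcp_rot: [-0.014, 0.991, 0.021, 0.13]
ft_force: [0.3, 0.7, -1.5]
opening: 39.5
grip_force: 60.5
```

play_rows([
  {"rotation":[-0.27,-2.0,3.97],"travel":[0.003,0.028,0],"jaw":0.3},
  {"rotation":[-0.27,-2.0,3.97],"travel":[0.003,0.024,0],"jaw":0.3},
  {"rotation":[-0.14,-1.0,1.99],"travel":[0.002,0.014,-0.001],"jaw":0.3},
  {"rotation":[0,0,0],"travel":[0,0.006,0],"jaw":0.3},
  {"rotation":[0,0,0],"travel":[0,0,0],"jaw":0.3},
  {"rotation":[0,0,0],"travel":[0,0,0],"jaw":0.3},
  {"rotation":[0,0,0],"travel":[0,0,0],"jaw":0.3},
])

```text
clock: 14.1
tcp_pos: [560.5, 44.1, 244.7]
tcp_rot: [-0.018, 0.98, 0.105, 0.17]
ft_force: [0.0, -0.6, 0.2]
opening: 39.6
grip_force: 60.5
```

```bash
cat > chk.py <<'E'
from tgt import *
tcp,Rt=go(17.5,-1.6)
s=manip.read_state();p=s["tcp_pos"];R=Ro.from_quat(np.array(s["tcp_rot"])[[1,2,3,0]]).as_matrix();print(s["clock"],s["joints"])
for n,im,de,W in look("wrist","side","top"):
    np.savez(n+"6.npz",im=im,de=de,W=W);cv2.imwrite(f"pics/{n}6.png",im)
    L=(W-p)@R
    if n=="wrist":
        b=(abs(L[...,1])<15)
        for nm,z0,z1 in(("front",-12,30),):
            k=b&(L[...,2]>z0)&(L[...,2]<z1)&(L[...,0]>10)&(L[...,0]<25);A=L[k];A=A[abs(A[:,0]-np.median(A[:,0]))<1.2];print(nm,np.linalg.lstsq(np.c_[A[:,1:],np.ones(len(A))],A[:,0],rcond=None)[0].round(4),len(A))
        t=b&(abs(L[...,0])<14)&(abs(L[...,2]+40)<4);print("top",np.median(L[t][:,2]))
    else:
        Q=(W-lens)@np.c_[x,yy,zz]
        k=(abs(Q[...,1])<14)&(abs(Q[...,2])<35)&(Q[...,0]<-130)&(Q[...,0]>-190);print(n,"front pts in lens frame",k.sum(),np.median(Q[k],0) if k.any() else "")
E
python3 chk.py
```

```text
target tcp [559.9  45.  243. ] move [-0.6  0.8 -1.7] rotvec [-0.02  0.07  0.13] yaw-then-tilt: yaw [0. 0. 0.]
14.1 [-0.00309256 -0.34448706  1.88160377  0.07585051  1.26836421  1.34473528]
front [-1.00000e-03  2.30000e-03  1.70885e+01] 3143
top -39.760797817380364
side front pts in lens frame 54 [-1.48719527e+02 -6.38208090e-03  1.25968608e+01]
top front pts in lens frame 40 [-147.04488648    3.20588417  -29.51005777]
```

play_rows([
  {"rotation":[0,0,0],"travel":[-0.0006,0.0008,-0.0017],"jaw":0.3},
  {"rotation":[0,0,0],"travel":[0,0,0],"jaw":0.3},
  {"rotation":[0,0,0],"travel":[0,0,0],"jaw":0.3},
  {"rotation":[0,0,0],"travel":[0,0,0],"jaw":0.3},
  {"rotation":[0,0,0],"travel":[0,0,0],"jaw":0.3},
  {"rotation":[0,0,0],"travel":[0,0,0],"jaw":0.3},
])

```text
clock: 14.75
tcp_pos: [559.8, 45.8, 243.1]
tcp_rot: [-0.018, 0.979, 0.105, 0.171]
ft_force: [0.5, 1.2, -1.5]
opening: 39.4
grip_force: 60.5
```

```bash
python3 chk.py; python3 - <<'E'
from camfit import *
fitcam(np.load("side6.npz"),"side")
E
```

```text
target tcp [559.9  45.  243. ] move [ 0.2 -0.8 -0.2] rotvec [-0.03  0.12  0.03] yaw-then-tilt: yaw [0. 0. 0.]
14.75 [ 1.23926801e-05 -3.46068385e-01  1.88536200e+00  7.56186874e-02
  1.26525316e+00  1.34593372e+00]
front [-1.20000e-03  1.40000e-03  1.71072e+01] 3143
top -39.7624139882896
side front pts in lens frame 47 [-149.56416997    2.98210846   16.1885683 ]
top front pts in lens frame 35 [-147.91866912    1.27599559  -21.65634186]
side top n [-0.323 -0.082  0.943] pitch 0.34 yaw 0.249 [756.8  92.3 341.9] 475 1108 ((756.644775390625, 92.16848754882812), (52.78553009033203, 64.75585174560547), 12.001459121704102)
 grey [736.72125738  97.97719089 312.35416779] 388
```

View pics/side6.png

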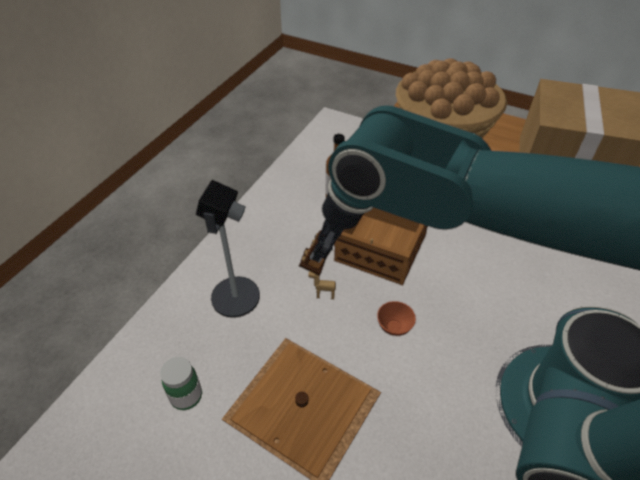

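The side view shows the lid flat in the middle of the mat at (302,400). The owl is held in the air at (313,258), tilted towards the camera, and the other goods are undisturbed. Everything is on target, so I'm handing in.

```bash
python3 -c "
from plant import manip
print(manip.hand_in())"
```

```text
the job is handed in; nothing more can be done
None
```

The job is handed in, with no verdict shown: the lid lies released in the middle of the mat, and the arm holds the owl still in the air, its front 15 cm from the lens to about 2 mm by my measurements, face square to it and leaning back to match.

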